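# Clip the ground shaft into the spring-jaw fork stand

## Robot

A 6-joint arm with a two-finger parallel gripper is mounted at the origin on a cart in front of the work surface, level with it; the furniture and walls round the work are solid. World frame = base frame: x ahead of the robot, y to its left, z up, the work surface at z = 0. Lengths are in m, angles in rad, forces in N, time in s.
With the tool pointing down it reaches from about 0.35 to 0.975 m from the base axis. Payload 4.9 kg.
Tool frame: the origin (TCP) lies midway between the tips of the shut fingers; the grasp point (between the pads) lies 19 mm behind it; z points along the fingers, y is the line along which they close (so a half turn about z gives the same grasp; the last joint's range is limited). The gripper opens to 85 mm and grips with 20 to 120 N. Pads are 22 mm wide; open, the fingers measure 114 mm over their backs; the gripper's body (76 mm by 85 mm) begins 54 mm behind the grasp point. The pads swing forward as they close: fully open they stand 13 mm farther back than shut.
Start: joints at [-1.287, 0.053, 1.613, -0, 1.476, -0.119], TCP at [0.245, -0.575, 0.231] pointing down, gripper open.
Joint ranges: [-3.01, 3.01], [-1.01, 2.22], [0.06, 2.58], [-1.02, 4.17], [0.09, 2.62], [-3.14, 3.14]. Speed limits (rad/s): [2.57, 2.57, 3.14, 3.14, 3.14, 3.14].

## Interface

Orientations are given as a unit quaternion [w, x, y, z].
In Python, from plant import manip gives the robot as it stands.
- The arm moves only by the shell command python3 shift.py 'ROWS'. ROWS is one flat JSON list of numbers that holds 1 to 5 rows one after another, with no inner brackets; each row has 7 numbers: the opening from 0.0 (shut) to 1.0 (fully open), then dx, dy, dz in shares of 0.3 m (1.0 is 0.3 m), then a rotation vector rx, ry, rz in a scale on which 1.0 is pi rad; each row shifts and turns the commanded pose from where the row before left it, along the tool's axes as they then stand; what a row does not reach is not made up. A row lasts 1/8 s, in which the tool goes at most 0.0625 m and 0.188 rad, less where a joint would pass 70% of its speed; a pose out of reach is approached as far as the arm can. The fingers move at their own pace and stop on an object; the grip force is fixed at half the most. Time passes only in rows, so rows that do not move let the fingers close. It prints the time, the measured TCP pose, the force, the opening and the grip force at its end. No shift or turn number may pass 1 either way. Input that does not fit is refused with a message, and nothing moves.
- manip.state(): the state, without advancing time (a new reading comes with each control period).
- manip.grab_frame(name): name is "side" or "top"; returns the picture (400x640x3 uint8, red, green, blue); there is no depth.
- manip.camera_params(name): a dict with "intrinsics" (3x3 intrinsics, pixels), "xyz" and "orientation" of the camera in the world. Camera axes: x right, y down, z forward; pixel columns grow to the right and rows downward; lengths in m; the calibration is good to about 2 mm. A picture is of the moment at which its call begins. camera_params takes no time and is no camera call.
- manip.job_done(): hands the job in; it is judged then, once.
The state is a dict: "time": time; "joint_pos": joint angles; "joint_vel": joint speeds; "joint_efforts": joint torques, N m; "tool_pos": TCP position; "tool_rot": TCP orientation; "contact_force": force on the tool from outside, world axes, zero at the start; "ft_torque": the same for the moment, N m; "gripper_width": opening from 0.0 (shut) to 1.0 (fully open); "grasp_force": force on a finger pad.
Only numpy, scipy, OpenCV 4.12 (cv2) and the standard library are available. Lean on these libraries where they do the work, as an engineer would, in place of code of your own. Each camera call takes 0.05 s, during which the arm holds its last target. There are 200 camera calls.

## Task

Draw the plain steel shaft by its protruding end out of the covered half of its V-rail until it is wholly clear of the cover, and let go of it. Then take it by its middle, press it level down past the sprung jaw until it sits fully home in the two forks of the stand with the jaw closed over it, and have its end up against the stand's end stop (a gap of at most 3 mm); let go. Leave the sprocket, the bearing and the shaft coupling where they are.

Things in the scene. Friction and masses are not known exactly. Their poses are not given: they have to be found in the camera images.
- shaft: plain bright steel shaft, 20 mm diameter, 160 mm long, about 0.3 kg, ends alike. Origin at its middle on its axis; its y axis runs along it (it may roll). At the start it lies on the V-rail with 47 to 63 mm of one end sticking out of the cover.
- v_rail: fixed V-rail, 330 mm long, on the robot's left. Origin on the bench under the cover's mouth. Its +y axis runs along the rail to the covered end: cover y = 0 to +128 mm, open rail y = 0 to -193 mm, then a 6 mm lip, top at z = 34 mm. The rail is at most 19 mm wide (narrower than the shaft, so fingers straddle it) above its 60 mm wide base plate, top at z = 8 mm.
- cover_mouth (a point): centre of the cover's mouth, on the axis of the shaft lying in the V (40 mm above the bench, x = 0 of the rail); axes as the rail's. The cover, painted blue like both bases, is 36 mm wide, its top 60 mm above the bench, closed at its far end; it leaves about 5 mm beside the shaft and 7 mm above.
- shaft_stand: fixed stand on the robot's right: base 80 x 212 x 10 mm, two aluminium forks open at the top, at y = -56 and +56 mm, each 24 mm wide in y: 88 mm free between them, down to 37 mm above the bench (spindle). Origin on the bench under the seat; y along the seat. On the +x side each fork has a fixed prong, inner face x = +11.5 mm, top 104 mm above the bench, flared.
- seat (a point): middle of the seat: where the shaft's middle lies when seated against the stop, 70 mm above the bench; axes as the stand's, the shaft lies along y.
- stop_face (a point): point on the face of the end stop, a steel plate 36 mm wide and 90 mm high at the stand's +y end, 80 mm from the seat's middle, at the height of the seated shaft's axis; axes as the stand's. The other end of the stand is open.
- jaw (a joint): angle (rad) of the sprung jaw on the stand's -x side, one hinged frame with a nose over each fork and flared lead faces up to 106 mm above the bench: 0 shut, about 0.13 as the shaft passes, under 0.05 again over the seated shaft. Passing takes 5 to 15 N, felt while the shaft's axis sinks from about 97 to 78 mm above the bench. Sliding the clipped shaft along takes 5 to 13 N.
- sprocket: toothed sprocket, 82 x 81 x 26 mm, lying on the bench behind the work; bystander. Origin under its centre.
- bearing_a: ball bearing, 47 mm across, 14 mm thick, lying on the bench behind the work; bystander. Origin under its centre.
- shaft_coupling: white shaft coupling, 55 x 56 x 60 mm, standing on the bench behind the work; bystander. Origin under its centre.

How it is judged:
By the outcome, as a careful person would: the job done as asked, in the order asked, and still so for the second after the job is handed in, with the robot touching nothing.
It also fails if it takes over 48 s, if anything falls off the work surface, if the arm or the gripper's body presses on something with over 40 N, if the wrist force passes 120 N, or if a joint passes its speed limit or range.

## Working session

There is one attempt and no reset: what is moved stays moved. The work goes in short steps, Python scripts to look and compute and a shell command to move; the robot and the scene stay as the last step left them, time stands still between calls to the robot, and variables do not carry over. Pictures are saved under pics/ and viewed, at most 10 in all, crops included, and the job is handed in when it is done.

```bash
ls; mkdir -p pics; python3 - <<'E'
from plant import manip
import cv2
for n in("side","top"):
    im=manip.grab_frame(n); cv2.imwrite(f"pics/{n}0.png",im[:,:,::-1]); 
    p=manip.camera_params(n); print(n,p)
print(manip.state())
E
```

```text
pics
plant.py
shift.py
side {'intrinsics': array([[518.39592128,   0.        , 309.11415184],
       [  0.        , 518.39592128, 201.49118668],
       [  0.        ,   0.        ,   1.        ]]), 'xyz': array([ 0.52694901, -1.12727738,  0.75147191]), 'orientation': array([-0.48879724,  0.87096535, -0.04386864,  0.02392004])}
top {'intrinsics': array([[400.23019477,   0.        , 321.64976252],
       [  0.        , 400.23019477, 202.01024379],
       [  0.        ,   0.        ,   1.        ]]), 'xyz': array([ 0.46938433, -0.02319609,  1.05692044]), 'orientation': array([ 0.05683519, -0.69707699,  0.71371659, -0.03823696])}
{'time': 0.1, 'joint_pos': array([-1.28700752e+00,  5.33188529e-02,  1.61418600e+00,  5.39698981e-06,
        1.47598217e+00, -1.19000779e-01]), 'joint_vel': array([ 0.00102372, -0.00148749, -0.00182076,  0.00057016,  0.00029534,
        0.00027128]), 'joint_efforts': array([ 3.70538755e-04, -3.94908714e+01, -3.71361673e+01, -6.33239961e-05,
        3.98185803e-03, -5.51950219e-07]), 'tool_pos': array([ 0.24483165, -0.57442919,  0.23015107]), 'tool_rot': array([-9.44193895e-04,  9.79788134e-01,  2.00035784e-01, -7.52771753e-05]), 'contact_force': array([-0.41769827,  0.58428915,  0.21846214]), 'ft_torque': array([-0.00121638, -0.03469538, -0.00919435]), 'grasp_force': 0.0, 'gripper_width': 0.9960627280411783}
```

View pics/top0.png

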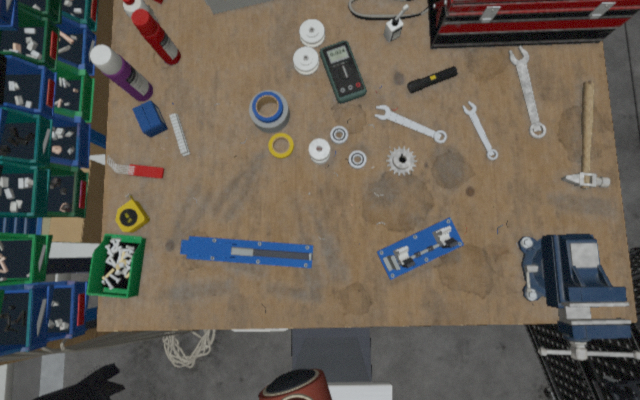

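View pics/side0.png

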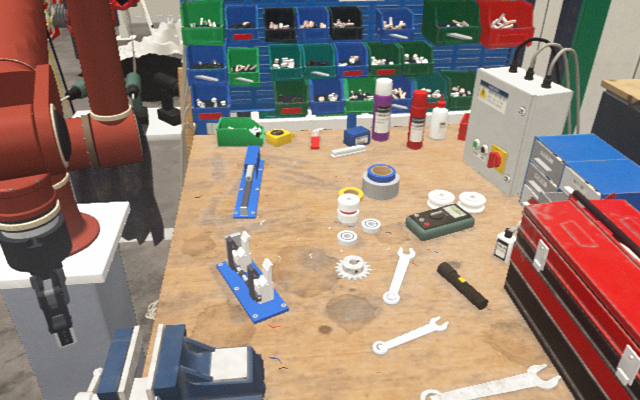

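The top view shows the rail from (182,248) to (312,258), with the cover on the left and the bright shaft end at about 232–254. The stand spans (378–463, 220–278). I'll enlarge both.

```bash
python3 - <<'E'
import cv2,numpy as np
a=cv2.imread("pics/top0.png")
r=cv2.resize(a[228:278,172:332],None,fx=5,fy=5,interpolation=cv2.INTER_CUBIC)
s=cv2.resize(a[212:284,370:470],None,fx=4.5,fy=4.5,interpolation=cv2.INTER_CUBIC)
b=cv2.imread("pics/side0.png")
t=cv2.resize(b[228:322,212:292],None,fx=4,fy=3.5,interpolation=cv2.INTER_CUBIC)
s=s[:330]; t=t[:330]
bot=np.zeros((330,800,3),np.uint8); bot[:s.shape[0],:s.shape[1]]=s; bot[:t.shape[0],460:460+t.shape[1]]=t
cv2.imwrite("pics/c1.png",np.vstack([r,bot]))
E
```

```text
(no output)
```

View pics/c1.png

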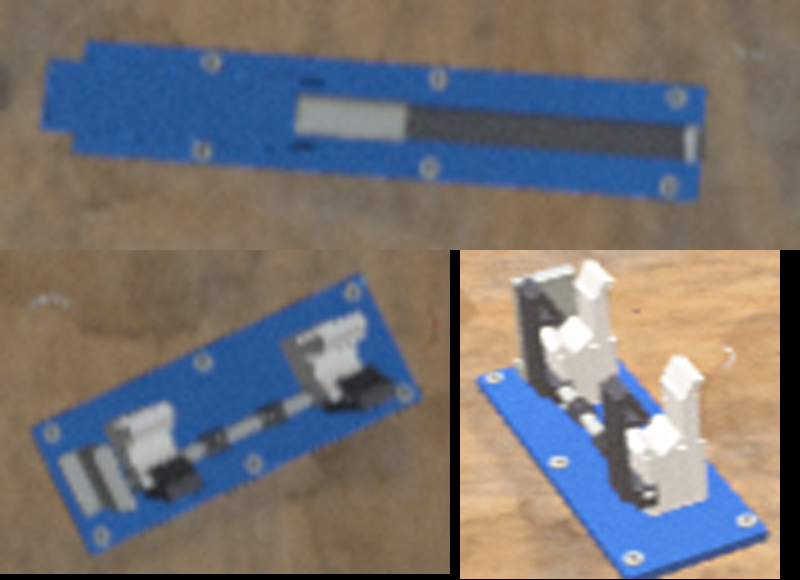

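```bash
cat > h.py <<'E'
import numpy as np
from plant import manip
from scipy.spatial.transform import Rotation as R
from scipy.optimize import least_squares
def rq(q): return R.from_quat([q[1],q[2],q[3],q[0]])
def proj(n,P):
    c=manip.camera_params(n); p=rq(c["orientation"]).inv().apply(np.atleast_2d(P)-c["xyz"])
    u=p@np.array(c["intrinsics"]).T; return u[:,:2]/u[:,2:]
def back(n,uv,z):
    c=manip.camera_params(n); d=rq(c["orientation"]).apply(np.linalg.inv(c["intrinsics"])@[uv[0],uv[1],1])
    return c["xyz"]+d*(z-c["xyz"][2])/d[2]
def place(x,y,a,L):
    L=np.atleast_2d(L); return R.from_rotvec([0,0,a]).apply(L)+[x,y,0]
def fit(obs,x0,dy=False):
    def f(p):
        return np.concatenate([(proj(n,place(*p[:3],np.add(L,[0,p[3] if b else 0,0])))[0]-uv) for n,L,b,uv in obs])
    s=least_squares(f,x0,loss="soft_l1",x_scale=[.01,.01,.05,.01]); return s.x,f(s.x).reshape(-1,2).round(1)
def tool(p_world,st=None):
    "world displacement -> tool axes"
    st=st or manip.state(); return rq(st["tool_rot"]).inv().apply(p_world)
E
python3 - <<'E'
from h import *
T=lambda x,y:(370+x/4.5,212+(y-250)/4.5)
S=lambda x,y:(212+(x-460)/4,228+(y-250)/3.5)
U=lambda x,y:(172+x/5,228+y/5)
o=[("top",(-.04,.106,.01),1,T(95,553)),("top",(.04,.106,.01),1,T(33,428)),("top",(.04,-.106,.01),1,T(362,275)),("top",(-.04,-.106,.01),1,T(420,400)),
("side",(-.04,.106,.01),1,S(478,380)),("side",(.04,-.106,.01),1,S(768,524)),
("side",(-.018,.08,.09),0,S(515,281)),("side",(.018,.08,.09),0,S(575,268)),("top",(-.018,.08,.09),0,T(133,508)),("top",(.018,.08,.09),0,T(108,447))]
p,r=fit(o,[.4,-.25,.4,0]);print(p,r.tolist())
for y in(.08,.086): print(y,[(4.5*(proj("top",place(*p[:3],[x,y,z]))[0]-[370,212])+[0,250]).round(0).tolist() for x in(-.018,.018) for z in(.01,.09)])
for y in(-.056,.056): print("prong",[(4.5*(proj("top",place(*p[:3],[x,y+d,.104]))[0]-[370,212])+[0,250]).round(0).tolist() for x in(.0115,.02) for d in(-.012,.012)])
o=[("top",(.03,.131,.008),0,U(88,40)),("top",(-.03,.131,.008),0,U(72,152)),("top",(.03,-.199,.008),0,U(706,87)),("top",(-.03,-.199,.008),0,U(698,200)),
("top",(.018,.128,.06),0,U(46,58)),("top",(-.018,.128,.06),0,U(40,130))]
p,r=fit(o,[.4,.25,0,0]);print(p,r.tolist())
for uv in((407,104),(405,141),(297,96),(295,136),(690,145)): print(uv,R.from_rotvec([0,0,-p[2]]).apply(back("top",U(*uv),.045)-[p[0],p[1],0]).round(4))
E
```

```text
[ 0.48392581 -0.24760352  0.41021651 -0.0029587 ] [[-0.6, 0.4], [-0.5, -0.4], [-0.1, -0.8], [1.4, -0.5], [-1.0, -1.5], [-0.1, 1.5], [-0.5, 0.6], [-0.4, -0.2], [0.4, -0.3], [-0.8, -0.7]]
0.08 [[112.0, 502.0], [135.0, 507.0], [84.0, 444.0], [105.0, 444.0]]
0.086 [[102.0, 507.0], [125.0, 511.0], [74.0, 449.0], [94.0, 449.0]]
prong [[369.0, 336.0], [328.0, 355.0], [361.0, 321.0], [320.0, 341.0]]
prong [[176.0, 426.0], [135.0, 446.0], [169.0, 411.0], [128.0, 431.0]]
[ 0.48827964  0.22814532 -0.09674854  0.        ] [[-0.8, -0.2], [-0.3, 0.2], [0.1, -0.3], [-0.1, 0.3], [0.8, -0.0], [0.3, 0.0]]
(407, 104) [ 0.0086 -0.0507  0.045 ]
(405, 141) [-0.0099 -0.0515  0.045 ]
(297, 96) [0.0084 0.0055 0.045 ]
(295, 136) [-0.0116  0.0044  0.045 ]
(690, 145) [-0.0011 -0.1949  0.045 ]
```

The manual's scale: shifts go in shares of 0.3 m and turns go in shares of pi rad. Converting my numbers, -0.18 rad / 3.1416 = -0.0573.

```bash
python3 shift.py '[1, 0, 0, 0, 0, 0, -0.0573, 1, 0, 0, 0, 0, 0, -0.0573, 1, 0, 0, 0, 0, 0, -0.0573, 1, 0, 0, 0, 0, 0, -0.0573, 1, 0, 0, 0, 0, 0, -0.0573]'; python3 shift.py '[1, 0, 0, 0, 0, 0, -0.0544, 1, 0, 0, 0, 0, 0, 0]'
cat >> h.py <<'E'
RAIL=(.4883,.2281,-.0967); STAND=(.4839,-.2476,.4102)
def goal(f,L,st=None):
    "TCP target in frame f, tool down with x along frame y: shift in tool axes, then rotvec"
    st=st or manip.state(); P=place(*f,L)[0]; r=rq(st["tool_rot"])
    w=R.from_rotvec([0,0,f[2]]).as_matrix(); G=R.from_matrix(np.c_[w[:,1],w[:,0],[0,0,-1]])
    print("tcp",st["tool_pos"].round(4),"goal",P.round(4),"shift",r.inv().apply(P-st["tool_pos"]).round(4),"rot",(r.inv()*G).as_rotvec().round(4),"q",st["joint_pos"].round(2),"F",st["contact_force"].round(1),"t",st["time"])
E
python3 -c "
from h import *
goal(RAIL,(0,-.033,.15))"
```

```text
time: 0.72
tool_pos: [0.2449, -0.5746, 0.2305]
tool_rot: [-0.001, 0.793, 0.609, 0.0]
contact_force: [-0.6, -0.3, -0.7]
gripper_width: 1.003
grasp_force: 0.0
time: 0.98
tool_pos: [0.2449, -0.5747, 0.2306]
tool_rot: [-0.0, 0.741, 0.671, 0.0]
contact_force: [0.6, 0.3, -0.3]
gripper_width: 0.999
grasp_force: 0.0
tcp [ 0.2449 -0.5747  0.2306] goal [0.4851 0.1953 0.15  ] shift [0.7898 0.163  0.0814] rot [-0.0004 -0.001  -0.0022] q [-1.29  0.05  1.61 -0.    1.48 -1.19] F [ 0.6  0.3 -0.3] t 0.975
```

Converted, 0.055 m / 0.3 = 0.1833, 0.05 m / 0.3 = 0.1667.

```bash
python3 shift.py '[1, 0.1667, 0.1, 0, 0, 0, 0, 1, 0.1833, 0.0933, 0, 0, 0, 0, 1, 0.1833, 0.0933, 0, 0, 0, 0, 1, 0.1833, 0.0933, 0, 0, 0, 0, 1, 0.1833, 0.0933, 0, 0, 0, 0]'|head -2; python3 shift.py '[1, 0.2, 0.0333, 0, 0, 0, 0, 1, 0.2, 0.0333, 0, 0, 0, 0, 1, 0.2, 0, 0.0333, 0, 0, 0, 1, 0.2, 0, 0.0333, 0, 0, 0, 1, 0.2, 0, 0.0333, 0, 0, 0]'|head -2;  python3 shift.py '[1, 0.2, 0, 0.0667, 0, 0, 0, 1, 0.2, 0, 0.0667, 0, 0, 0, 1, 0.2, 0, 0.0667, 0, 0, 0, 1, 0.1333, 0, 0, 0, 0, 0, 1, 0, 0, 0, 0, 0, 0]'
python3 -c "
from h import *
goal(RAIL,(0,-.033,.023))"
```

```text
time: 1.6
tool_pos: [0.4131, -0.3182, 0.2312]
time: 2.22
tool_pos: [0.4612, -0.0214, 0.201]
time: 2.85
tool_pos: [0.482, 0.1956, 0.1415]
tool_rot: [-0.0, 0.74, 0.673, -0.0]
contact_force: [1.0, 0.0, 0.3]
gripper_width: 1.0
grasp_force: 0.0
tcp [0.482  0.1956 0.1415] goal [0.4851 0.1953 0.023 ] shift [-0.      0.0032  0.1185] rot [-0.0011  0.0002  0.0012] q [ 0.24 -0.13  1.94  0.    1.33  0.34] F [1.  0.  0.3] t 2.85
```

Converted, 0.04 m / 0.3 = 0.1333, 0.025 m / 0.3 = 0.0833.

```bash
python3 shift.py '[1, 0, 0.01, 0.1333, 0, 0, 0, 1, 0, 0, 0.1333, 0, 0, 0, 1, 0, 0, 0.0833, 0, 0, 0, 1, 0, 0, 0.0433, 0, 0, 0, 1, 0, 0, 0, 0, 0, 0]'
python3 - <<'E'
from h import *
import cv2
goal(RAIL,(0,-.033,.023))
a=manip.grab_frame("top")[:,:,::-1];b=manip.grab_frame("side")[:,:,::-1]
cv2.imwrite("pics/d1.png",np.hstack([cv2.resize(a[215:305,170:330],None,fx=2.5,fy=4),cv2.resize(b[120:220,200:300],(400,360))]))
E
```

```text
time: 3.48
tool_pos: [0.4851, 0.1925, 0.0235]
tool_rot: [-0.0, 0.741, 0.671, -0.001]
contact_force: [0.1, -0.9, 0.4]
gripper_width: 0.999
grasp_force: 0.0
tcp [0.4851 0.1925 0.0235] goal [0.4851 0.1953 0.023 ] shift [ 0.0027 -0.0003  0.0005] rot [-0.0013  0.0006 -0.0019] q [ 0.24  0.04  2.   -0.    1.1   0.33] F [ 0.1 -0.9  0.4] t 3.475
```

View pics/d1.png

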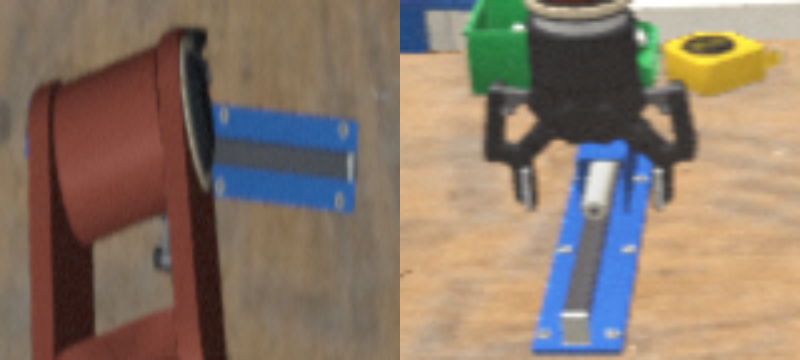

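The fingers straddle the protruding end: the shaft runs from (590,215) up to the cover, with fingertips at (527,200) and (657,200). I'll close the gripper.

Converted, -0.012 m / 0.3 = -0.04, -0.004 m / 0.3 = -0.0133.

```bash
python3 shift.py '[0, 0, 0, 0, 0, 0, 0, 0, 0, 0, 0, 0, 0, 0, 0, 0, 0, 0, 0, 0, 0, 0, 0, 0, 0, 0, 0, 0, 0, 0, 0, 0, 0, 0, 0]'; python3 shift.py '[0, -0.0133, 0, 0, 0, 0, 0, 0, -0.04, 0, 0, 0, 0, 0, 0, -0.04, 0, 0, 0, 0, 0]'; python3 -c "
from h import *
goal(RAIL,(0,-.155,.023))"
```

```text
time: 4.2
tool_pos: [0.4865, 0.1933, 0.0247]
tool_rot: [0.001, 0.741, 0.672, 0.001]
contact_force: [2.4, -1.5, 1.4]
gripper_width: 0.211
grasp_force: 58.7
time: 4.58
tool_pos: [0.4836, 0.1654, 0.0247]
tool_rot: [0.0, 0.741, 0.672, 0.001]
contact_force: [3.6, 4.2, 1.6]
gripper_width: 0.216
grasp_force: 58.8
tcp [0.4836 0.1654 0.0247] goal [0.4733 0.0738 0.023 ] shift [-0.0922 -0.0013  0.0015] rot [ 0.0019 -0.0017 -0.0004] q [0.18 0.01 2.03 0.   1.1  0.28] F [3.6 4.2 1.6] t 4.575
```

Converted, -0.02 m / 0.3 = -0.0667, -0.012 m / 0.3 = -0.04.

```bash
python3 shift.py '[0, -0.0667, 0, 0, 0, 0, 0, 0, -0.0667, 0, 0, 0, 0, 0, 0, -0.0667, 0, 0, 0, 0, 0, 0, -0.0667, 0, 0, 0, 0, 0, 0, -0.04, 0, 0, 0, 0, 0]'; python3 shift.py '[0, -0.01, 0, 0, 0, 0, 0, 0, 0, 0, 0, 0, 0, 0, 1, 0, 0, 0, 0, 0, 0, 1, 0, 0, 0, 0, 0, 0, 1, 0, 0, 0, 0, 0, 0]';python3 shift.py '[1, 0, 0, 0, 0, 0, 0, 1, 0, 0, -0.1, 0, 0, 0, 1, 0, 0, -0.2, 0, 0, 0, 1, 0, 0, -0.2, 0, 0, 0, 1, 0, 0, 0, 0, 0, 0]'; python3 - <<'E'
from h import *
import cv2
goal(RAIL,(0,-.093,.023))
a=manip.grab_frame("top")[:,:,::-1];b=manip.grab_frame("side")[:,:,::-1]
cv2.imwrite("pics/d2.png",np.hstack([cv2.resize(a[215:305,170:330],None,fx=2.5,fy=4),cv2.resize(b[120:220,200:300],(400,360))]))
cv2.imwrite("pics/side2.png",b)
E
```

```text
time: 5.2
tool_pos: [0.4746, 0.0733, 0.0248]
tool_rot: [0.0, 0.741, 0.672, 0.001]
contact_force: [3.1, 4.7, 3.0]
gripper_width: 0.212
grasp_force: 58.9
time: 5.82
tool_pos: [0.4724, 0.0708, 0.0231]
tool_rot: [-0.001, 0.74, 0.672, -0.001]
contact_force: [1.4, -0.3, -0.1]
gripper_width: 0.844
grasp_force: 0.0
time: 6.45
tool_pos: [0.4773, 0.0708, 0.1807]
tool_rot: [0.004, 0.74, 0.672, 0.004]
contact_force: [0.5, -0.1, -0.7]
gripper_width: 1.001
grasp_force: 0.0
tcp [0.4773 0.0708 0.1807] goal [0.4793 0.1355 0.023 ] shift [ 0.0645 -0.0062  0.1577] rot [ 0.0121 -0.0009 -0.0001] q [-0.01 -0.27  2.   -0.    1.4   0.09] F [ 0.5 -0.1 -0.7] t 6.45
```

View pics/d2.png

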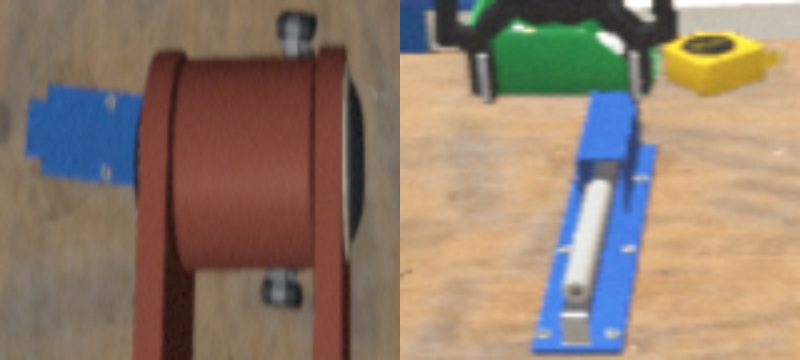

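The shaft is wholly out of the cover, with a gap between the mouth and its far end. Its near end face is at crop (577,293), close to the lip.

```bash
python3 - <<'E'
from h import *
for uv in((577,293),(602,180)):
    P=back("side",(200+(uv[0]-400)/4,120+uv[1]/3.6),.040); print(P.round(4),R.from_rotvec([0,0,-RAIL[2]]).apply(P-[RAIL[0],RAIL[1],0]).round(4))
goal(RAIL,(0,-.093,.023))
E
```

```text
[0.4724 0.0505 0.04  ] [ 0.0013 -0.1783  0.04  ]
[0.4894 0.226  0.04  ] [ 0.0013 -0.002   0.04  ]
tcp [0.4739 0.0708 0.1746] goal [0.4793 0.1355 0.023 ] shift [ 0.065  -0.0011  0.1516] rot [ 0.0014 -0.     -0.0002] q [-0.01 -0.27  2.   -0.    1.4   0.09] F [-1.1 -0.2  0. ] t 6.55
```

Converted, 0.04 m / 0.3 = 0.1333, 0.0325 m / 0.3 = 0.1083.

```bash
python3 shift.py '[1, 0.1083, -0.0017, 0.1, 0, 0, 0, 1, 0.1017, -0.0017, 0.1333, 0, 0, 0, 1, 0, 0, 0.1333, 0, 0, 0, 1, 0, 0, 0.1, 0, 0, 0, 1, 0, 0, 0.0467, 0, 0, 0]'|head -2; python3 shift.py '[1, 0, 0, 0, 0, 0, 0, 1, 0, 0, 0, 0, 0, 0]'; python3 -c "
from h import *
goal(RAIL,(0,-.095,.0205))"
```

```text
time: 7.18
tool_pos: [0.4753, 0.1333, 0.0158]
time: 7.42
tool_pos: [0.4796, 0.1336, 0.021]
tool_rot: [0.0, 0.741, 0.672, 0.001]
contact_force: [-0.1, 0.3, -0.0]
gripper_width: 1.0
grasp_force: 0.0
tcp [0.4796 0.1336 0.021 ] goal [0.4791 0.1335 0.0205] shift [-0.0001 -0.0005  0.0005] rot [ 0.0017 -0.0004 -0.0005] q [ 0.12 -0.02  2.06 -0.    1.09  0.22] F [-0.1  0.3 -0. ] t 7.425
```

Converted, -0.06 m / 0.3 = -0.2, -0.04 m / 0.3 = -0.1333.

```bash
python3 shift.py '[0, 0, 0, 0, 0, 0, 0, 0, 0, 0, 0, 0, 0, 0, 0, 0, 0, 0, 0, 0, 0, 0, 0, 0, 0, 0, 0, 0, 0, 0, 0, 0, 0, 0, 0]'; python3 shift.py '[0, 0, 0, -0.0333, 0, 0, 0, 0, 0, 0, -0.1333, 0, 0, 0, 0, 0, 0, -0.2, 0, 0, 0, 0, 0, 0, -0.2, 0, 0, 0, 0, 0, 0, 0, 0, 0, 0]'; python3 -c "
from h import *
goal(STAND,(0,-0.006,.12))
s=manip.state();print(s['ft_torque'])"
```

```text
time: 8.05
tool_pos: [0.4804, 0.1336, 0.021]
tool_rot: [0.001, 0.741, 0.672, 0.002]
contact_force: [4.3, 0.2, -0.2]
gripper_width: 0.217
grasp_force: 59.0
time: 8.68
tool_pos: [0.4811, 0.1341, 0.1954]
tool_rot: [0.002, 0.74, 0.672, 0.004]
contact_force: [-0.4, -0.6, -2.4]
gripper_width: 0.212
grasp_force: 60.4
tcp [0.4811 0.1341 0.1954] goal [ 0.4863 -0.2531  0.12  ] shift [-0.385   0.042   0.0749] rot [ 0.0088  0.     -0.507 ] q [ 0.12 -0.24  1.94  0.    1.43  0.22] F [-0.4 -0.6 -2.4] t 8.675
[-0.05934815 -0.01053081  0.01517786]
```

Converted, -0.055 m / 0.3 = -0.1833, 0.006 m / 0.3 = 0.02.

```bash
python3 shift.py '[0, -0.1833, 0.02, 0, 0, 0, 0, 0, -0.1833, 0.02, 0, 0, 0, 0, 0, -0.1833, 0.02, 0, 0, 0, 0, 0, -0.1833, 0.02, 0, 0, 0, 0, 0, -0.1833, 0.02, 0, 0, 0, 0]'|head -2; python3 shift.py '[0, -0.1833, 0.02, 0, 0, 0, 0, 0, -0.1833, 0.02, 0, 0, 0, -0.0538, 0, 0, 0, 0, 0, 0, -0.0538, 0, 0, 0, 0, 0, 0, -0.0538, 0, 0, 0, 0.1, 0, 0, 0]'|head -2;  python3 shift.py '[0, 0, 0, 0, 0, 0, 0, 0, 0, 0, 0, 0, 0, 0]'
python3 - <<'E'
from h import *
import cv2
goal(STAND,(0,-.006,.12))
a=manip.grab_frame("top")[:,:,::-1];b=manip.grab_frame("side")[:,:,::-1]
cv2.imwrite("pics/side3.png",b)
cv2.imwrite("pics/d3.png",np.hstack([cv2.resize(a[200:300,350:490],(350,400)),cv2.resize(b[190:320,200:300],(450,585))[:400] if 0 else cv2.resize(b[200:300,190:300],(440,400))]))
E
```

```text
time: 9.3
tool_pos: [0.4797, -0.1437, 0.1865]
time: 9.93
tool_pos: [0.483, -0.2537, 0.159]
time: 10.18
tool_pos: [0.4825, -0.253, 0.1588]
tool_rot: [-0.002, 0.548, 0.836, 0.0]
contact_force: [0.7, -0.3, -2.8]
gripper_width: 0.213
grasp_force: 60.1
tcp [ 0.4825 -0.253   0.1588] goal [ 0.4863 -0.2531  0.12  ] shift [-0.0017  0.0035  0.0388] rot [-0.0015 -0.0026 -0.0001] q [-0.62 -0.08  1.87  0.    1.36 -1.03] F [ 0.7 -0.3 -2.8] t 10.175
```

View pics/d3.png

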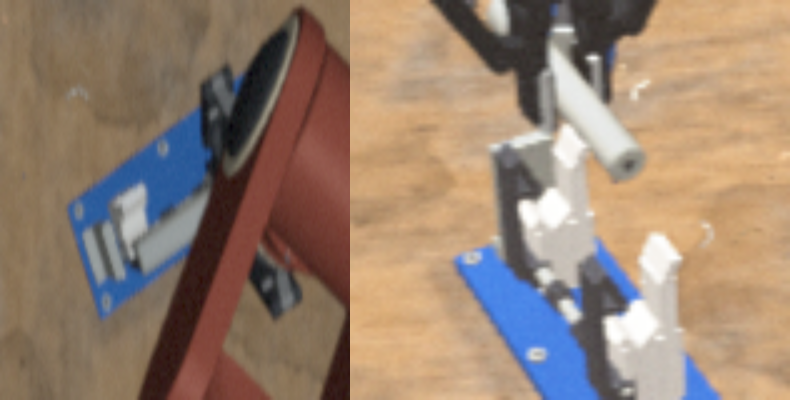

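The shaft is held level over the stand. Its −y end face is at side crop (627,165) and its +y end at top crop (137,253). The stop is at (105,250).

```bash
python3 - <<'E'
from h import *
f=lambda P:R.from_rotvec([0,0,-STAND[2]]).apply(P-[STAND[0],STAND[1],0]).round(4)
print(f(back("side",(190+(627-350)/4,200+165/4),.178)))
for uv in((133,237),(144,273)): print(f(back("top",(350+uv[0]/2.5,200+uv[1]/4),.182)))
print("tcp",f(manip.state()["tool_pos"]))
for y in(-.056,.056): print("prong side crop",[(4*(proj("side",place(*STAND,[x,y+d,.104]))[0]-[190,200])+[350,0]).round(0).tolist() for x in(.0115,.0225) for d in(-.012,.012)])
for y in(-.056,.056): print("prong top crop",[((proj("top",place(*STAND,[x,y+d,.104]))[0]-[350,200])*[2.5,4]).round(0).tolist() for x in(.0115,.0225) for d in(-.012,.012)])
E
```

```text
[-0.0055 -0.0832  0.178 ]
[0.0067 0.077  0.182 ]
[-0.0144  0.077   0.182 ]
tcp [-0.0028 -0.0054  0.1606]
prong side crop [[653.0, 260.0], [633.0, 234.0], [673.0, 254.0], [652.0, 228.0]]
prong side crop [[565.0, 147.0], [547.0, 125.0], [583.0, 141.0], [566.0, 119.0]]
prong top crop [[255.0, 125.0], [232.0, 142.0], [250.0, 108.0], [227.0, 125.0]]
prong top crop [[148.0, 205.0], [125.0, 222.0], [143.0, 188.0], [120.0, 205.0]]
```

Converted, 0.03 m / 0.3 = 0.1, 0.0035 m / 0.3 = 0.0117.

```bash
python3 shift.py '[0, -0.01, 0.0117, 0.0667, 0, 0, 0, 0, 0, 0, 0.1, 0, 0, 0, 0, 0, 0, 0.0733, 0, 0, 0, 0, 0, 0, 0, 0, 0, 0, 0, 0, 0, 0, 0, 0, 0]'; python3 -c "
from h import *
goal(STAND,(0,-.008,.051))"
```

```text
time: 10.9
tool_pos: [0.488, -0.2552, 0.0886]
tool_rot: [0.0, 0.548, 0.836, -0.0]
contact_force: [-0.6, -0.2, -2.4]
gripper_width: 0.218
grasp_force: 60.2
tcp [ 0.488  -0.2552  0.0886] goal [ 0.4871 -0.2549  0.051 ] shift [ 0.0007 -0.0007  0.0376] rot [0.0001 0.0007 0.    ] q [-0.62  0.01  1.91 -0.    1.23 -1.03] F [-0.6 -0.2 -2.4] t 10.9
```

Converted, 0.005 m / 0.3 = 0.0167, 0.004 m / 0.3 = 0.0133.

```bash
python3 shift.py '[0, 0, -0.0017, 0.0167, 0, 0, 0, 0, 0, 0, 0.0167, 0, 0, 0, 0, 0, 0, 0.0133, 0, 0, 0]'; python3 shift.py '[0, 0, 0, 0.0133, 0, 0, 0, 0, 0, 0, 0.0133, 0, 0, 0, 0, 0, 0, 0, 0, 0, 0]'; python3 -c "
from h import *
goal(STAND,(0,-.008,.051))"
```

```text
time: 11.28
tool_pos: [0.4889, -0.2558, 0.0757]
tool_rot: [0.002, 0.548, 0.836, 0.0]
contact_force: [4.0, 2.7, 4.5]
gripper_width: 0.212
grasp_force: 61.0
time: 11.65
tool_pos: [0.4902, -0.2559, 0.0686]
tool_rot: [0.003, 0.548, 0.836, 0.001]
contact_force: [7.7, 2.5, 5.6]
gripper_width: 0.212
grasp_force: 61.4
tcp [ 0.4902 -0.2559  0.0686] goal [ 0.4871 -0.2549  0.051 ] shift [ 0.0022 -0.0025  0.0176] rot [ 0.0056  0.0045 -0.0005] q [-0.62  0.04  1.92  0.    1.18 -1.03] F [7.7 2.5 5.6] t 11.65
```

Converted, 0.004 m / 0.3 = 0.0133, 0.003 m / 0.3 = 0.01.

```bash
python3 shift.py '[0, 0, 0, 0.0133, 0, 0, 0, 0, 0, 0, 0.0133, 0, 0, 0, 0, 0, 0, 0.01, 0, 0, 0]'; python3 shift.py '[0, 0, 0, 0.01, 0, 0, 0, 0, 0, 0, 0.01, 0, 0, 0, 0, 0, 0, 0, 0, 0, 0]'; python3 -c "
from h import *
goal(STAND,(0,-.008,.051))"
```

```text
time: 12.02
tool_pos: [0.4898, -0.2556, 0.0564]
tool_rot: [0.003, 0.548, 0.836, 0.001]
contact_force: [8.7, 2.6, -0.8]
gripper_width: 0.219
grasp_force: 60.5
time: 12.4
tool_pos: [0.49, -0.2548, 0.0512]
tool_rot: [0.002, 0.548, 0.836, 0.002]
contact_force: [7.0, 6.3, 6.1]
gripper_width: 0.212
grasp_force: 61.4
tcp [ 0.49   -0.2548  0.0512] goal [ 0.4871 -0.2549  0.051 ] shift [ 0.0011 -0.0027  0.0002] rot [ 0.0057  0.0019 -0.0002] q [-0.62  0.06  1.92  0.    1.15 -1.03] F [7.  6.3 6.1] t 12.4
```

Converted, 0.002 m / 0.3 = 0.0067.

```bash
python3 shift.py '[0, 0, 0, 0.0067, 0, 0, 0, 0, 0, 0, 0, 0, 0, 0]'; python3 shift.py '[0, 0, 0, 0.0067, 0, 0, 0, 0, 0, 0, 0, 0, 0, 0]'; python3 -c "
from h import *
goal(STAND,(0,-.008,.051))"
```

```text
time: 12.65
tool_pos: [0.4904, -0.2549, 0.0507]
tool_rot: [0.002, 0.548, 0.836, 0.002]
contact_force: [4.0, 9.4, 14.3]
gripper_width: 0.214
grasp_force: 62.2
time: 12.9
tool_pos: [0.4905, -0.2549, 0.0506]
tool_rot: [0.002, 0.548, 0.836, 0.002]
contact_force: [-0.6, 12.8, 25.2]
gripper_width: 0.21
grasp_force: 63.3
tcp [ 0.4905 -0.2549  0.0506] goal [ 0.4871 -0.2549  0.051 ] shift [ 0.0013 -0.0032 -0.0004] rot [0.0054 0.0011 0.0002] q [-0.62  0.06  1.92  0.    1.15 -1.03] F [-0.6 12.8 25.2] t 12.9
```

Seated: z is rigid at 0.0506 with Fz 25 N. I'll relax the press, then slide the shaft to the stop.

Converted, -0.004 m / 0.3 = -0.0133, 0.001 m / 0.3 = 0.0033.

```bash
python3 shift.py '[0, 0.0033, 0, -0.0133, 0, 0, 0, 0, 0.0033, 0, 0, 0, 0, 0]'; python3 shift.py '[0, 0.005, 0, 0, 0, 0, 0, 0, 0.005, 0, 0, 0, 0, 0]';python3 shift.py '[0, 0.0033, 0, 0, 0, 0, 0, 0, 0, 0, 0, 0, 0, 0]'; python3 -c "
from h import *
goal(STAND,(0,-.003,.051)); print(tool(manip.state()['contact_force']))"
```

```text
time: 13.15
tool_pos: [0.4902, -0.2548, 0.051]
tool_rot: [0.005, 0.548, 0.836, 0.001]
contact_force: [13.0, -4.3, -3.8]
gripper_width: 0.212
grasp_force: 60.5
time: 13.4
tool_pos: [0.4894, -0.2533, 0.0512]
tool_rot: [0.006, 0.548, 0.836, 0.0]
contact_force: [12.7, -4.5, -3.1]
gripper_width: 0.209
grasp_force: 60.3
time: 13.65
tool_pos: [0.4889, -0.2522, 0.0513]
tool_rot: [0.006, 0.548, 0.836, 0.0]
contact_force: [13.0, -4.3, -2.7]
gripper_width: 0.213
grasp_force: 60.4
tcp [ 0.4889 -0.2522  0.0513] goal [ 0.4851 -0.2504  0.051 ] shift [ 0.0033 -0.0027  0.0002] rot [ 0.007   0.01   -0.0002] q [-0.61  0.05  1.93  0.    1.14 -1.02] F [13.  -4.3 -2.7] t 13.65
[-9.05843501 10.16914659  2.81265928]
```

Converted, 0.001 m / 0.3 = 0.0033.

```bash
for i in 1; do python3 shift.py '[0, 0.0033, 0, 0, 0, 0, 0, 0, 0.0033, 0, 0, 0, 0, 0]'|sed -n '2p;4p'; python3 shift.py '[0, 0.0033, 0, 0, 0, 0, 0, 0, 0.0033, 0, 0, 0, 0, 0]'|sed -n '2p;4p'; done; python3 -c "
from h import *
goal(STAND,(0,-.003,.051)); print(tool(manip.state()['contact_force']))"
```

```text
tool_pos: [0.4881, -0.2506, 0.0513]
contact_force: [12.1, -4.7, -2.6]
tool_pos: [0.4878, -0.2498, 0.0514]
contact_force: [15.0, -10.9, -7.7]
tcp [ 0.4878 -0.2498  0.0514] goal [ 0.4851 -0.2504  0.051 ] shift [ 0.0006 -0.0027  0.0004] rot [ 0.0074  0.0136 -0.0002] q [-0.61  0.04  1.94 -0.    1.14 -1.02] F [ 15.  -10.9  -7.7] t 14.15
[-15.82102772   9.34072549   7.98921018]
```

Converted, 0.001 m / 0.3 = 0.0033.

```bash
python3 shift.py '[0, 0.0033, 0, 0.0033, 0, 0, 0, 0, 0.0033, 0, 0, 0, 0, 0, 0, 0, 0, 0, 0, 0, 0]'|sed -n '2p;4p'; python3 - <<'E'
from h import *
import cv2
goal(STAND,(0,-.003,.051)); print(tool(manip.state()['contact_force']))
b=manip.grab_frame("side")[:,:,::-1];a=manip.grab_frame("top")[:,:,::-1]
cv2.imwrite("pics/d4.png",np.hstack([cv2.resize(a[200:300,360:460],(400,400),interpolation=2),cv2.resize(b[220:320,200:300],(400,400),interpolation=2)]))
E
```

```text
tool_pos: [0.4878, -0.2499, 0.0514]
contact_force: [15.6, -13.4, -5.2]
tcp [ 0.4878 -0.2499  0.0514] goal [ 0.4851 -0.2504  0.051 ] shift [ 0.0007 -0.0027  0.0003] rot [ 0.0079  0.0179 -0.0003] q [-0.61  0.04  1.94 -0.    1.14 -1.02] F [ 15.6 -13.4  -5.2] t 14.525
[-18.35590179   8.89644794   5.6412674 ]
```

View pics/d4.png

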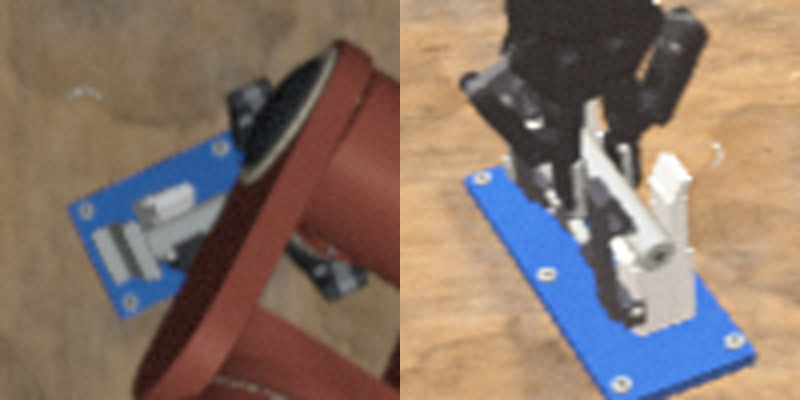

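The shaft has stopped moving while the push force rises (18 N), so its end is against the stop, and the jaw nose is over it. I'll press once more, ease off and release.

Converted, 0.003 m / 0.3 = 0.01, -0.001 m / 0.3 = -0.0033.

```bash
python3 shift.py '[0, 0, 0, 0.01, 0, 0, 0, 0, -0.0033, 0, 0.0033, 0, 0, 0, 0, 0, 0, 0, 0, 0, 0]'|sed -n '2p;4p'; python3 shift.py '[0, -0.0017, 0, -0.01, 0, 0, 0, 0, 0, 0, 0, 0, 0, 0, 0.5, 0, 0, 0, 0, 0, 0, 0.5, 0, 0, 0, 0, 0, 0, 0.5, 0, 0, 0, 0, 0, 0]'; python3 -c "
from h import *
goal(STAND,(0,-.003,.2))"
```

```text
tool_pos: [0.4883, -0.2497, 0.0507]
contact_force: [5.0, -2.5, 16.9]
time: 15.62
tool_pos: [0.4821, -0.2451, 0.0462]
tool_rot: [-0.001, 0.548, 0.836, -0.0]
contact_force: [-0.5, 0.2, -0.3]
gripper_width: 0.497
grasp_force: 0.0
tcp [ 0.4821 -0.2451  0.0462] goal [ 0.4851 -0.2504  0.2   ] shift [-0.0057  0.0005 -0.1538] rot [-0.0014 -0.0016 -0.0001] q [-0.61  0.05  1.95 -0.    1.15 -1.02] F [-0.5  0.2 -0.3] t 15.625
```

Converted, -0.06 m / 0.3 = -0.2, -0.04 m / 0.3 = -0.1333.

```bash
python3 shift.py '[0.5, 0, 0, -0.0667, 0, 0, 0, 0.5, 0, 0, -0.1333, 0, 0, 0, 0.5, 0, 0, -0.2, 0, 0, 0, 0.5, 0, 0, -0.2, 0, 0, 0, 0.5, 0, 0, -0.0667, 0, 0, 0]'|sed -n '2p;4p'; python3 shift.py '[0.5, 0.2, 0, 0, 0, 0, 0, 0.5, 0.2, 0, 0, 0, 0, 0, 0.5, 0.2, 0, 0, 0, 0, 0, 0.5, 0.2, 0, 0, 0, 0, 0, 0.5, 0.2, 0, 0, 0, 0, 0]'|sed -n '2p;4p';  python3 - <<'E'
from h import *
import cv2
b=manip.grab_frame("side")[:,:,::-1];a=manip.grab_frame("top")[:,:,::-1]
cv2.imwrite("pics/d5.png",np.hstack([cv2.resize(a[205:295,370:470],(440,400),interpolation=2),cv2.resize(b[220:330,205:300],(345,400),interpolation=2)]))
E
```

```text
tool_pos: [0.4847, -0.2467, 0.2541]
contact_force: [0.4, -0.6, 0.7]
tool_pos: [0.362, 0.031, 0.2469]
contact_force: [0.6, 1.0, 1.2]
```

View pics/d5.png

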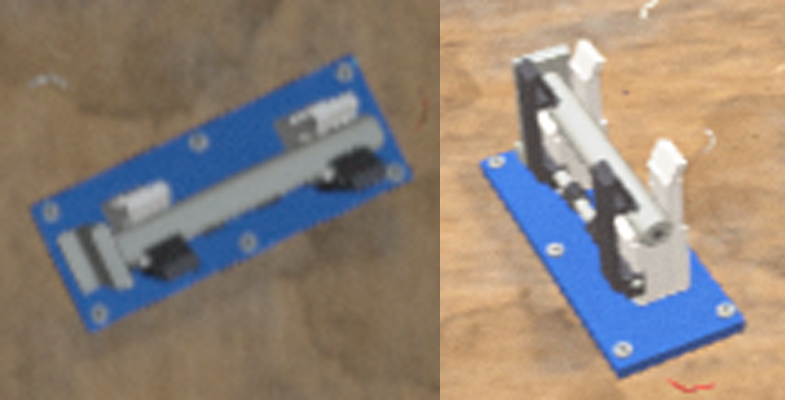

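The shaft lies level in both forks with the jaw noses closed over it. Its end meets the stop at top (125,255), and its near end is at side (655,235). I'll check the numbers.

```bash
python3 - <<'E'
from h import *
f=lambda P:R.from_rotvec([0,0,-STAND[2]]).apply(P-[STAND[0],STAND[1],0]).round(4)
print(f(back("side",(205+(655-440)/3.63,220+235/3.636),.070)))
print("pred end centre",((proj("side",place(*STAND,[0,-.08,.07]))[0]-[205,220])*[3.63,3.636]+[440,0]).round(0), "3mm gap",((proj("side",place(*STAND,[0,-.083,.07]))[0]-[205,220])*[3.63,3.636]+[440,0]).round(1))
s=manip.state();print(s["joint_vel"].round(2),s["time"])
E
```

```text
[-0.0008 -0.0835  0.07  ]
pred end centre [654. 231.] 3mm gap [655.9 234. ]
[-0.09  0.05 -0.03 -0.05 -0.05 -0.06] 16.975
```

The image only resolves about 3 mm here, so I'll confirm the seating by pushing the free end with shut fingers.

Converted, -0.06 m / 0.3 = -0.2.

```bash
python3 shift.py '[0, -0.2, 0, 0, 0, 0, 0, 0, -0.2, 0, 0, 0, 0, 0, 0, -0.2, 0, 0, 0, 0, 0, 0, -0.2, 0, 0, 0, 0, 0, 0, -0.2, 0, 0, 0, 0, 0]'|sed -n '2p;4p'; python3 shift.py '[0, -0.2, 0, 0, 0, 0, 0, 0, -0.1833, 0, 0, 0, 0, 0, 0, 0, 0, 0, 0, 0, 0, 0, 0, 0, 0, 0, 0, 0]'; python3 -c "
from h import *
goal(STAND,(0,-.105,.06))"
```

```text
tool_pos: [0.4831, -0.2481, 0.2468]
contact_force: [0.8, 0.4, 0.8]
time: 18.1
tool_pos: [0.5283, -0.3512, 0.2464]
tool_rot: [-0.001, 0.549, 0.836, 0.0]
contact_force: [-0.4, 0.5, 0.5]
gripper_width: -0.001
grasp_force: 0.0
tcp [ 0.5283 -0.3512  0.2464] goal [ 0.5258 -0.3439  0.06  ] shift [0.0074 0.0008 0.1864] rot [-0.0007 -0.0016 -0.0009] q [-0.7   0.07  1.57  0.    1.5  -1.11] F [-0.4  0.5  0.5] t 18.1
```

Converted, 0.05 m / 0.3 = 0.1667, 0.036 m / 0.3 = 0.12.

```bash
python3 shift.py '[0, 0, 0.0033, 0.1667, 0, 0, 0, 0, 0, 0, 0.1667, 0, 0, 0, 0, 0, 0, 0.1667, 0, 0, 0, 0, 0, 0, 0.12, 0, 0, 0, 0, 0, 0, 0, 0, 0, 0]'|sed -n '2p;4p'; python3 shift.py '[0, 0.02, 0, 0, 0, 0, 0, 0, 0.02, 0, 0, 0, 0, 0, 0, 0.0133, 0, 0, 0, 0, 0, 0, 0, 0, 0, 0, 0, 0]'|sed -n '2p;4p'; python3 -c "
from h import *
goal(STAND,(0,-.091,.06))"
```

```text
tool_pos: [0.5273, -0.3477, 0.0578]
contact_force: [0.4, -0.9, -0.0]
tool_pos: [0.5236, -0.3359, 0.0619]
contact_force: [0.2, 0.1, 0.6]
tcp [ 0.5236 -0.3359  0.0619] goal [ 0.5202 -0.3311  0.06  ] shift [ 0.0058 -0.0012  0.0019] rot [0.0006 0.0012 0.0001] q [-0.69  0.2   1.75 -0.    1.19 -1.1 ] F [0.2 0.1 0.6] t 19.225
```

Converted, 0.003 m / 0.3 = 0.01.

```bash
for k in 1; do python3 shift.py '[0, 0.01, 0, 0, 0, 0, 0, 0, 0, 0, 0, 0, 0, 0]'|sed -n '2p;4p'; python3 shift.py '[0, 0.0067, 0, 0, 0, 0, 0, 0, 0, 0, 0, 0, 0, 0]'|sed -n '2p;4p'; python3 shift.py '[0, 0.0067, 0, 0, 0, 0, 0, 0, 0, 0, 0, 0, 0, 0]'|sed -n '2p;4p';done;  python3 -c "
from h import *
goal(STAND,(0,-.091,.06)); print(tool(manip.state()['contact_force']))"
```

```text
tool_pos: [0.5221, -0.3331, 0.0609]
contact_force: [0.6, 0.4, -0.5]
tool_pos: [0.5213, -0.3313, 0.0609]
contact_force: [-0.7, 0.7, 0.5]
tool_pos: [0.5211, -0.3307, 0.0612]
contact_force: [1.6, -5.5, -3.6]
tcp [ 0.5211 -0.3307  0.0612] goal [ 0.5202 -0.3311  0.06  ] shift [ 0.     -0.0009  0.0012] rot [ 0.0005  0.0034 -0.0002] q [-0.69  0.19  1.76 -0.    1.19 -1.1 ] F [ 1.6 -5.5 -3.6] t 19.975
[-5.66472379 -0.67453841  3.60312805]
```

Converted, 0.002 m / 0.3 = 0.0067.

```bash
for k in 1; do python3 shift.py '[0, 0.0067, 0, 0, 0, 0, 0, 0, 0, 0, 0, 0, 0, 0]'|sed -n '2p;4p'; python3 shift.py '[0, 0.0067, 0, 0, 0, 0, 0, 0, 0, 0, 0, 0, 0, 0]'|sed -n '2p;4p'; done;  python3 -c "
from h import *
goal(STAND,(0,-.091,.06)); print(tool(manip.state()['contact_force']))"
```

```text
tool_pos: [0.521, -0.3306, 0.0613]
contact_force: [5.1, -10.4, -5.4]
tool_pos: [0.5209, -0.3307, 0.0616]
contact_force: [8.5, -15.8, -11.4]
tcp [ 0.5209 -0.3307  0.0616] goal [ 0.5202 -0.3311  0.06  ] shift [-0.     -0.0008  0.0016] rot [ 0.0018  0.013  -0.0006] q [-0.68  0.19  1.77 -0.    1.18 -1.09] F [  8.5 -15.8 -11.4] t 20.475
[-17.69692078   1.52124341  11.64583505]
```

It does not move at 18 N, so it is at the stop. I'll retreat and take a last look.

Converted, -0.06 m / 0.3 = -0.2, -0.05 m / 0.3 = -0.1667.

```bash
python3 shift.py '[0, -0.0333, 0, 0, 0, 0, 0, 0, -0.0667, 0, 0, 0, 0, 0, 0, 0, 0, -0.1667, 0, 0, 0, 0, 0, 0, -0.2, 0, 0, 0, 0, 0, 0, -0.2, 0, 0, 0]'|sed -n '2p;4p'; python3 shift.py '[0, 0, 0, 0, 0, 0, 0, 0, 0, 0, 0, 0, 0, 0]'|sed -n '2p;4p';  python3 - <<'E'
from h import *
import cv2
b=manip.grab_frame("side")[:,:,::-1];a=manip.grab_frame("top")[:,:,::-1]
cv2.imwrite("pics/d6.png",np.hstack([a[100:300,170:470],b[130:330,200:400]]))
E
```

```text
tool_pos: [0.5306, -0.3529, 0.2324]
contact_force: [0.8, -0.6, 1.3]
tool_pos: [0.5308, -0.353, 0.2307]
contact_force: [0.0, 0.1, -0.6]
```

View pics/d6.png

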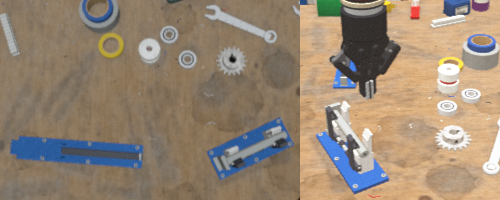

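The shaft sits in both forks against the stop at top crop (215–285, 130–165). The rail is empty, the bystanders are untouched and the gripper is clear.

```bash
python3 -c "
from plant import manip
print(manip.job_done())"
```

```text
the job is handed in; nothing more can be done
None
```

I drew the shaft clear of the cover and let it go, then took it by its middle and pressed it home in both forks; the jaw closed over it and its end is against the stop (it did not move under an 18 N push). The gripper has let go and is clear, the sprocket, bearing and coupling were left where they were, and the job was handed in at about 21 s.

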